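# Rebuild the stack on a sample-carousel drive spindle

### The arm

A 6-joint arm with a two-finger parallel gripper is mounted at the origin on the work surface. World frame = base frame: x ahead of the robot, y to its left, z up, the work surface at z = 0. Lengths are in m, angles in degrees, forces in N, time in s.
With the tool pointing down it reaches from about 0.3 to 0.75 m from the base axis. Payload 8.5 kg.
Tool frame: the origin (TCP) lies on the centre line of the jaws, within the pads' length; the fingertips stand 25 mm ahead of it and the grasp point (between the pads) lies 6 mm ahead of it; z points along the fingers, y is the line along which they close (so a half turn about z gives the same grasp; the last joint's range is limited). The gripper opens to 85 mm and grips with 20 to 120 N. Pads are 22 mm wide; open, the fingers measure 114 mm over their backs; the gripper's body (76 mm by 85 mm) begins 54 mm behind the grasp point. The pads swing forward as they close: fully open they stand 13 mm farther back than shut.
Start: joints at [59.57, 21.807, 74.336, -0, 83.858, -12.336], TCP at [0.171, 0.523, 0.256] pointing down, gripper open.
Joint ranges: [-178.18, 178.18], [-50.72, 133.34], [12.68, 142.11], [-81.47, 261.47], [9.98, 163.14], [-165.26, 165.26]. Speed limits (degrees/s): [136.94, 136.94, 180, 180, 180, 180].

### API

Orientations are given as a 3x3 rotation matrix whose columns are the frame's x, y, z axes.
In Python, from rig import telemetry, optics, env gives the robot as it stands.
- The arm moves only by the tool send_rows, never from a script. Its argument "deltas" is a list that holds one entry, the list of rows, each a list of 7 numbers: the shift along the tool's x, y, z in m, then the turn, a rotation vector about the tool's x, y, z in rad, then the opening, from -1 (shut) to 1 (fully open), so that 0 is half open. In form: [[[x, y, z, ax, ay, az, grip], ...]]. A call has 1 to 12 rows; each row shifts and turns the commanded pose from where the row before left it, along the tool's axes as they then stand; what a row does not reach is not made up. A row lasts 1/8 s, in which the tool goes at most 62.5 mm and 10.7 degrees, less where a joint would pass 70% of its speed; a pose out of reach is approached as far as the arm can. A call is refused whole if a number of a shift passes 0.0625 or a number of a turn 0.188, either way. A call with a gripper value outside its range is refused whole. The fingers move at their own pace and stop on an object; "squeeze" is the grip in N (left out, the last holds). Time passes only in rows, so rows that do not move let the fingers close. It gives the time, the measured TCP pose, the force, the opening and the grip force at its end, in the units of the state.
- telemetry.observe(): the state, without advancing time (a new reading comes with each control period).
- optics.get_image(name): name is "scene" or "top"; returns a dict with "image" (420x560x3 uint8, red, green, blue), "range_z" (420x560 float32, m along the optical axis (not along the pixel's ray), 0 where there is no reading), "K" (3x3 intrinsics, pixels), "rvec" (rotation vector, rad) and "tvec" (3), from world to camera coordinates, as OpenCV has them. Camera axes: x right, y down, z forward; pixel columns grow to the right and rows downward; lengths in m; the calibration is good to about 2 mm. A picture is of the moment at which its call begins.
- env.close_job(): hands the job in; it is judged then, once.
The state is a dict: "time_s": time; "q": joint angles; "qvel": joint speeds; "joint_efforts": joint torques, N m; "position": TCP position; "tool_rot": TCP orientation; "ft_force": force on the tool from outside, world axes, zero at the start; "wrist_torque": the same for the moment, N m; "grip_width": finger opening in m; "gripper_force": force on a finger pad.
Only numpy, scipy, OpenCV 4.12 (cv2) and the standard library are available. Lean on these libraries where they do the work, as an engineer would, in place of code of your own. Each camera call takes 0.05 s, during which the arm holds its last target. There are 200 camera calls.

### The job

Put the analyser's carousel drive back together: thread the spacer tube onto the upright spindle first, then the flat washer, then the eight-sided bushing, each fully home on the one below, and let go. The bushing's square bore must slide down over the spindle's square: never force it, rest it on the spindle with a light push and turn it until it drops, then press it gently home. Leave the other things on the bench alone.

Things in the scene. Friction and masses are not known exactly. Their poses are not given: they have to be found in the camera images.
- drive: Drive unit fixed to the bench: white housing 130 x 130 x 34 mm, on top an aluminium disc of 100 mm diameter, 6 mm thick, with an upright steel spindle in its middle; black connector on its own +x side. Origin: centre of the underside, z up.
- seat (a point): Point on the spindle's axis at the upper face of the aluminium disc (40 mm above the bench), where the spacer sits; z up along the spindle. Its x and y axes are those of the housing, not of the spindle's square. The spindle turns about its axis but stiffly (0.15 N m): light rubbing does not turn it. The direction of its square is random, told by no pose, and always 15 degrees or more out of line with the housing's sides.
- tip (a point): Middle of the spindle's top, 54 mm above the disc; z up. The spindle, from the disc upwards: round, 20 mm diameter, up to 31.5 mm; then a 14 x 14 mm square (19.8 mm over its corners) up to 45 mm; then a round nose of 13.6 mm diameter up to 48 mm, tapering to 8 mm at 54 mm. Axes as the housing's, not the square's.
- spacer: Spacer: plain aluminium tube, 36 mm outside diameter, 23 mm bore, 30 mm tall, standing on the bench. Origin: centre of its underside, z along the bore, up.
- washer: Flat steel washer, 48 mm outside diameter, 23 mm bore, 6 mm thick, lying on the bench. Origin: centre of its underside, z along the bore, up.
- bushing: White plastic eight-sided block, 24 mm tall, 16 x 16 mm square through bore, standing. Origin: centre of underside, z up the bore; x, y square to the bore's walls and to four outer flats, 32 mm apart (33 the others). Out of line by over 8 degrees it rests on the spindle's square, underside 45 mm above the disc; in line it drops to the washer, underside at 36 mm. Pushing it over 30 N does damage.
- strip_bottle: Bystander: upright bottle, 52 mm diameter, 110 mm tall. Origin: centre of its underside.
- tube_rack: Bystander: white tube rack block 40 x 100 x 45 mm with a row of 4 holes. Origin: centre of its underside.
- screwdriver: Bystander: screwdriver, 170 mm long, lying on the bench, handle towards its own -x.
Mind the look-alikes: they are no part of the job. Several things look just like the washer: the one meant starts nearest to the robot's base.

How it is judged:
By the outcome, as a careful person would: the job done as asked, in the order asked, and still so for the second after the job is handed in, with the robot touching nothing.
It also fails if it takes over 72 s, if anything falls off the work surface, if the arm or the gripper's body presses on something with over 40 N, if the wrist force passes 120 N, or if a joint passes its speed limit or range.

## Working session

There is one attempt and no reset: what is moved stays moved. The work goes in short steps, Python scripts to look and compute and a tool call to move; the robot and the scene stay as the last step left them, time stands still between calls to the robot, and variables do not carry over. Pictures are saved under pics/ and viewed, at most 10 in all, crops included, and the job is handed in when it is done.

Besides the shell and the picture viewer there is one more tool, called after "Emit:" as name(argument=value, ...) on one line, values as JSON. send_rows: Moves the arm, as the interface text tells. Its arguments: {"type":"object","properties":{"deltas":{"type":"array"},"squeeze":{"type":"number"}},"required":["deltas"]}

```bash
mkdir -p pics
cat > h.py <<'E'
import numpy as np, cv2
from rig import telemetry, optics, env
def get(n):
    d=optics.get_image(n); d['R']=cv2.Rodrigues(np.array(d['rvec'],float))[0]; d['t']=np.array(d['tvec'],float).ravel(); return d
def cloud(d):
    K=np.array(d['K']); z=d['range_z']; v,u=np.indices(z.shape)
    P=np.stack([(u-K[0,2])/K[0,0]*z,(v-K[1,2])/K[1,1]*z,z],-1)
    W=(P-d['t'])@d['R']; W[z==0]=np.nan; return W
def ray(d,uv,h):
    K=np.array(d['K']); c=-d['R'].T@d['t']; r=d['R'].T@np.linalg.solve(K,[uv[0],uv[1],1.]); return c+r*(h-c[2])/r[2]
def proj(d,p):
    q=np.array(d['K'])@(d['R']@np.array(p)+d['t']); return q[:2]/q[2]
def save(n,im,s=1): cv2.imwrite(n,cv2.resize(im[...,::-1],None,fx=s,fy=s,interpolation=cv2.INTER_CUBIC))
E
python3 - <<'E'
from h import *
s=telemetry.observe(); print(s)
for n in('scene','top'):
    d=get(n); save(f'pics/{n}0.png',d['image'],1.4); print(n,np.array(d['K']).tolist(),(-d['R'].T@d['t']).round(3),d['R'].round(2).tolist())
    np.savez(f'{n}0.npz',**d)
E
```

```text
{'time_s': 0.0, 'q': array([ 5.95696308e+01,  2.18407138e+01,  7.43846014e+01,  4.10498182e-04,
        8.38582214e+01, -1.23358579e+01]), 'qvel': array([ 0.01362647,  0.08802468, -0.00491158,  0.04070758, -0.01382535,
        0.04696634]), 'joint_efforts': array([ 3.56206328e-04, -4.48453724e+01, -2.31285328e+01, -1.36386607e-04,
        4.62308148e-03,  4.06138713e-05]), 'position': array([0.1706902 , 0.52257306, 0.25571524]), 'tool_rot': array([[-9.50545130e-01,  3.10585577e-01, -7.44599893e-04],
       [ 3.10586307e-01,  9.50544357e-01, -1.25353566e-03],
       [ 3.18445129e-04, -1.42280475e-03, -9.99998937e-01]]), 'ft_force': array([-0.39252569, -0.06377714,  0.51619764]), 'wrist_torque': array([-0.0041419 , -0.02845561,  0.02071521]), 'gripper_force': 0.0, 'grip_width': 0.08560033637315463}
scene [[448.3196666119169, 0.0, 282.63178398861896], [0.0, 448.3196666119169, 211.17389578030378], [0.0, 0.0, 1.0]] [ 1.125 -0.424  0.848] [[0.66, 0.75, 0.02], [0.56, -0.47, -0.69], [-0.51, 0.46, -0.73]]
top [[528.294860790891, 0.0, 280.2614210364857], [0.0, 528.294860790891, 202.6724096164962], [0.0, 0.0, 1.0]] [0.513 0.056 1.452] [[-0.03, -1.0, 0.01], [-1.0, 0.03, -0.05], [0.05, -0.01, -1.0]]
```

View pics/top0.png

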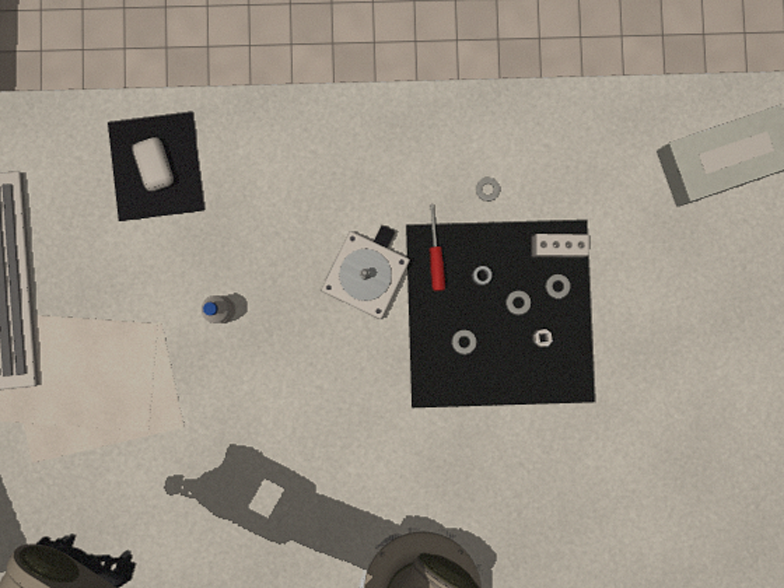

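View pics/scene0.png

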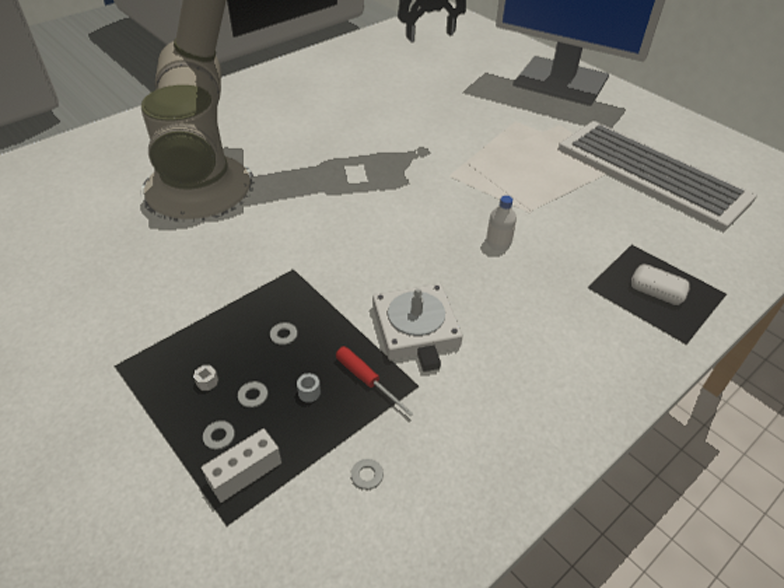

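The top view shows, in pixels of the enlarged picture, four washer-like rings at (464,342), (518,302), (558,286) and (488,188). The spacer is at (482,275), the bushing at (543,338) and the drive at (366,274). The robot base is at the bottom, about (430,590). The ring at (464,342) fits because it is nearest the base; I'll confirm it with numbers and a crop.

```bash
cat > m.py <<'E'
from h import *
def rings(d,im,pts,h,half=22,thr=105):
    out=[]
    g=cv2.cvtColor(im,cv2.COLOR_RGB2GRAY)
    for (u,v),hh in zip(pts,h):
        x0,y0=int(u)-half,int(v)-half
        c=cv2.resize(g[y0:y0+2*half,x0:x0+2*half],None,fx=8,fy=8,interpolation=cv2.INTER_CUBIC)
        m=(c>thr).astype(np.uint8)
        cs,_=cv2.findContours(m,cv2.RETR_EXTERNAL,cv2.CHAIN_APPROX_NONE)
        k=min(cs,key=lambda k:abs(cv2.pointPolygonTest(k,(half*8,half*8),True)) if cv2.contourArea(k)<2000 else -cv2.pointPolygonTest(k,(half*8,half*8),True))
        (a,b),ax,an=cv2.fitEllipse(k)
        uv=np.array([(a+.5)/8-.5+x0,(b+.5)/8-.5+y0])
        out.append((uv,ray(d,uv,hh),np.array(ax)/8,k/8+[x0,y0]))
    return out
E
python3 - <<'E'
from m import *
T=get('top'); S=get('scene'); W=cloud(T)
t=np.array([[464,342],[518,302],[558,286],[488,188],[482,275],[543,338]])/1.4
s=np.array([[284,333],[253,394],[218,434],[367,474],[308,382],[205,375]])/1.4
hs=[.006]*4+[.03,.024]
for nm,D,p in(('top',T,t),('scene',S,s)):
    for i,r in enumerate(rings(D,D['image'],p,hs,half=16)):
        f=np.linalg.norm(D['R']@r[1]+D['t'])
        print(nm,i,r[0].round(1),r[1].round(4),'r',np.linalg.norm(r[1][:2]).round(3),'diam mm',(r[2]/D['K'][0][0]*f*1000).round(1))
# drive: disc points by height
for D in(T,S):
    W=cloud(D); g=D['image']
    ok=(abs(W[...,2]-.04)<.006)
    c0=ray(T,np.array([366,274])/1.4,.04)
    near=np.linalg.norm(W[...,:2]-c0[:2],axis=-1)<.1
    hi=near&(W[...,2]>.06)
    print('spindle pts',hi.sum(),np.nanmean(W[hi],0).round(4), 'top',np.nanmax(W[hi][:,2]) if hi.any() else None, np.nanmean(W[near&(W[...,2]>.088)],0).round(4))
    print('flat',np.nanmedian(W[near&ok][:,2]), np.nanmedian(W[...,2]))
    m=((near&(W[...,2]>.015))*255).astype(np.uint8); cs,_=cv2.findContours(m,0,1); k=max(cs,key=cv2.contourArea); 
    print(cv2.minAreaRect(k))
save('pics/crop_top.png',T['image'][110:290,220:440],3.6)
x=S['image'][180:360,130:330]; save('pics/crop_sc.png',S['image'][190:360,130:330],3.4)
E
```

```text
top 0 [331.1 243.8] [ 0.4749 -0.0976  0.006 ] r 0.485 diam mm [45.6 45.8]
top 1 [369.9 215.7] [ 0.5485 -0.2069  0.006 ] r 0.586 diam mm [45.5 46.7]
top 2 [398.2 204. ] [ 0.5782 -0.2858  0.006 ] r 0.645 diam mm [46.2 46.7]
top 3 [347.5 133.5] [ 0.7774 -0.1538  0.006 ] r 0.793 diam mm [106. 106.]
top 4 [344.2 196.1] [ 0.6029 -0.1351  0.03  ] r 0.618 diam mm [34.6 35.2]
top 5 [387.6 241. ] [ 0.4783 -0.2488  0.024 ] r 0.539 diam mm [34.1 35.4]
scene 0 [202.1 237.6] [ 0.4775 -0.0971  0.006 ] r 0.487 diam mm [36.4 47.9]
scene 1 [179.9 281.1] [ 0.5513 -0.2064  0.006 ] r 0.589 diam mm [39.4 49.6]
scene 2 [155.6 310.2] [ 0.5812 -0.2855  0.006 ] r 0.648 diam mm [41.6 51.9]
scene 3 [261.5 337.5] [ 0.7762 -0.1545  0.006 ] r 0.791 diam mm [80. 80.]
scene 4 [219.6 273. ] [ 0.6058 -0.1346  0.03  ] r 0.621 diam mm [29.7 36.2]
scene 5 [145.7 266.7] [ 0.4809 -0.2486  0.024 ] r 0.541 diam mm [28.7 38.3]
spindle pts 47 [0.6094 0.0898 0.0831] top 0.10133096172380414 [0.6101 0.0901 0.0925]
flat 0.03808886707431409 -0.0009016583906141312
((263.4304504394531, 190.18661499023438), (48.24951171875, 60.762657165527344), 25.641006469726562)
spindle pts 93 [0.6161 0.0878 0.0774] top 0.09564986569489889 [0.6143 0.0895 0.0922]
flat 0.03883103309967301 0.0004366279162554117
((298.64630126953125, 230.99368286132812), (58.23811340332031, 54.793540954589844), 73.49564361572266)
```

View pics/crop_top.png

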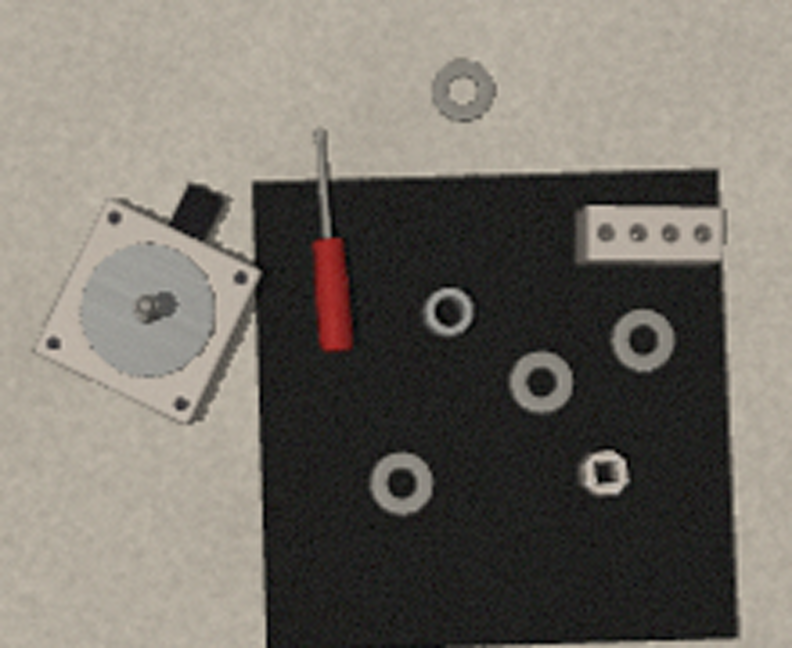

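The crop shows the rings at (402,483), (541,382), (642,340) and (463,90). By world radius they are 0.485, 0.586, 0.645 and 0.79 m from the base, so the washer meant is the one at crop (402,483). Next I need the disc centre and the bushing's yaw.

Run:
```python
from m import *
for n,c0,cb in(('top',(261.3,195.7),(387.6,241)),('scene',(297.5,223.5),(145.7,266.7))):
    D=get(n); im=D['image']; c0=np.array(c0)
    hsv=cv2.cvtColor(im,cv2.COLOR_RGB2LAB).astype(int)
    x0,y0=(c0-40).astype(int)
    L=cv2.resize(im[y0:y0+80,x0:x0+80],None,fx=6,fy=6,interpolation=cv2.INTER_CUBIC).astype(int)
    rb=cv2.GaussianBlur((L[...,0]-L[...,2]).astype(np.float32),(0,0),4)
    m=((rb<0)&(L.sum(-1)>300)).astype(np.uint8); m=cv2.morphologyEx(m,cv2.MORPH_OPEN,np.ones((15,15)))
    cs,_=cv2.findContours(m,0,1); k=max(cs,key=cv2.contourArea); k=cv2.convexHull(k)
    (a,b),ax,an=cv2.fitEllipse(k); uv=np.array([(a+.5)/6-.5+x0,(b+.5)/6-.5+y0])
    print(n,'disc',uv.round(1),np.array(ax)/6,ray(D,uv,.04).round(4), 'tip px expected',proj(D,[*ray(D,uv,.04)[:2],.094]).round(1))
    # bushing bore
    x0,y0=int(cb[0])-12,int(cb[1])-12
    g=cv2.resize(cv2.cvtColor(im,cv2.COLOR_RGB2GRAY)[y0:y0+24,x0:x0+24],None,fx=10,fy=10,interpolation=cv2.INTER_CUBIC)
    m=(g>95).astype(np.uint8); cs,h=cv2.findContours(m,cv2.RETR_CCOMP,cv2.CHAIN_APPROX_NONE)
    for i,k in enumerate(cs):
        if cv2.contourArea(k)>500:
            P=np.array([ray(D,(p[0]+.5)/10-.5+[x0,y0],.024)[:2] for p in k])*1000
            r=cv2.minAreaRect(P.astype(np.float32)); print(n,'hole' if h[0,i,3]>=0 else 'outer',np.round(r[0],1),np.round(r[1],1),round(r[2],1))
    if n=='top': A=cv2.resize(im[y0:y0+24,x0:x0+24],(390,390),interpolation=cv2.INTER_CUBIC)
    c=c0-[0,8]; 
    B=cv2.resize(im[int(c[1])-15:int(c[1])+15,int(c[0])-15:int(c[0])+15],(390,390),interpolation=cv2.INTER_CUBIC)
    if n=='scene': save('pics/bs.png',np.hstack([A,B]))
```

```text
Traceback (most recent call last):
ValueError: max() iterable argument is empty
```

Run:
```python
from m import *
for n,c0,cb in(('top',(261.3,195.7),(387.6,241)),('scene',(297.5,223.5),(145.7,266.7))):
    D=get(n); im=D['image']; c0=np.array(c0)
    x0,y0=(c0-24).astype(int)
    L=cv2.resize(im[y0:y0+48,x0:x0+48],None,fx=6,fy=6,interpolation=cv2.INTER_CUBIC).astype(int)
    rb=np.clip(cv2.GaussianBlur((L[...,0]-L[...,2]).astype(np.float32),(0,0),5)*3+80,0,255).astype(np.uint8)
    th,m=cv2.threshold(rb,0,1,cv2.THRESH_BINARY_INV+cv2.THRESH_OTSU); m=cv2.morphologyEx(m,cv2.MORPH_OPEN,np.ones((25,25)))
    cs,_=cv2.findContours(m,0,1); k=max(cs,key=cv2.contourArea); k=cv2.convexHull(k)
    (a,b),ax,an=cv2.fitEllipse(k); uv=np.array([(a+.5)/6-.5+x0,(b+.5)/6-.5+y0])
    print(n,'disc',th,uv.round(1),np.array(ax)/6,ray(D,uv,.04).round(4), 'tip px expected',proj(D,[*ray(D,uv,.04)[:2],.094]).round(1))
    x1,y1=int(cb[0])-12,int(cb[1])-12
    g=cv2.resize(cv2.cvtColor(im,cv2.COLOR_RGB2GRAY)[y1:y1+24,x1:x1+24],None,fx=10,fy=10,interpolation=cv2.INTER_CUBIC)
    m=(g>95).astype(np.uint8); cs,h=cv2.findContours(m,cv2.RETR_CCOMP,cv2.CHAIN_APPROX_NONE)
    for i,k in enumerate(cs):
        if cv2.contourArea(k)>500:
            P=np.array([ray(D,(p[0]+.5)/10-.5+[x1,y1],.024)[:2] for p in k])*1000
            r=cv2.minAreaRect(P.astype(np.float32)); print(n,'hole' if h[0,i,3]>=0 else 'outer',np.round(r[0],1),np.round(r[1],1),round(r[2],1))
    if n=='top': A=cv2.resize(im[y1:y1+24,x1:x1+24],(390,390),interpolation=cv2.INTER_CUBIC)
    else:
        B=cv2.resize(im[y0:y0+48,x0:x0+48],(390,390),interpolation=cv2.INTER_CUBIC)
        save('pics/bs.png',np.hstack([A,B]))
```

```text
top disc 119.0 [260.6 195.8] [36.8869222  37.53520711] [0.6096 0.0903 0.04  ] tip px expected [260.1 194.4]
top outer [ 478.4 -248.5] [33.5 35. ] 4.5
top hole [ 479.1 -248.9] [16.8 15.5] 6.7
scene disc 105.0 [297.1 223.5] [32.02893575 41.16111501] [0.6143 0.0895 0.04  ] tip px expected [298.1 208.1]
scene outer [ 487.4 -249.5] [36.  48.8] 89.9
scene hole [ 480.3 -248.5] [13.4 13.4] 4.5
```

View pics/bs.png

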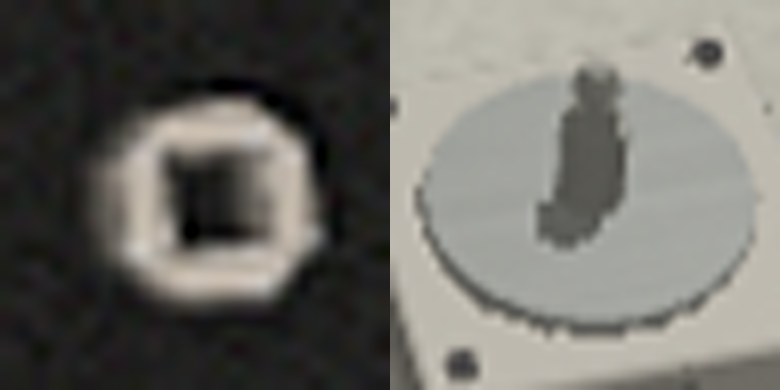

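Bushing at (0.4795, -0.2487) with a yaw of about 5° (left half: bore at (215,200)). Spindle axis at (0.612, 0.090), spacer at (0.604, -0.135). I'll turn to tool y = world x and head for the spacer.

Emit:
send_rows(deltas=[[[0, 0, 0, 0, 0, 0.1793, 1], [0, 0, 0, 0, 0, 0.1793, 1], [0, 0, 0, 0, 0, 0.1793, 1], [0, 0, 0, 0, 0, 0.1793, 1], [0, 0, 0, 0, 0, 0.1793, 1], [0, 0, 0, 0, 0, 0.1793, 1], [0, 0, 0, 0, 0, 0.1793, 1], [-0.05, 0.033, 0, 0, 0, 0, 1], [-0.05, 0.033, 0, 0, 0, 0, 1], [-0.05, 0.033, 0, 0, 0, 0, 1], [-0.05, 0.033, 0, 0, 0, 0, 1], [-0.05, 0.033, 0, 0, 0, 0, 1]]], squeeze=40)

```text
time_s: 1.85
position: [0.3365, 0.2711, 0.2565]
tool_rot: [[-0.0, 1.0, 0.001], [1.0, 0.0, 0.0], [0.0, 0.001, -1.0]]
ft_force: [1.6, 0.9, -0.3]
grip_width: 0.0855
gripper_force: 0.0
```

Emit:
send_rows(deltas=[[[-0.0507, 0.0335, 0, 0, 0, 0, 1], [-0.0507, 0.0335, 0, 0, 0, 0, 1], [-0.0507, 0.0335, 0, 0, 0, 0, 1], [-0.0507, 0.0335, 0, 0, 0, 0, 1], [-0.0507, 0.0335, 0, 0, 0, 0, 1], [-0.0507, 0.0335, 0, 0, 0, 0, 1], [-0.0507, 0.0335, 0, 0, 0, 0, 1], [-0.0507, 0.0335, 0, 0, 0, 0, 1], [0, 0, 0.06, 0, 0, 0, 1], [0, 0, 0.06, 0, 0, 0, 1], [0, 0, 0, 0, 0, 0, 1]]])

```text
time_s: 3.22
position: [0.602, -0.1323, 0.1327]
tool_rot: [[0.0, 1.0, -0.008], [1.0, -0.0, 0.004], [0.004, -0.008, -1.0]]
ft_force: [0.7, -0.4, 1.3]
grip_width: 0.0853
gripper_force: 0.0
```

Emit:
send_rows(deltas=[[[0, 0, 0.02, 0, 0, 0, 1], [0, 0, 0.03, 0, 0, 0, 1], [0, 0, 0.03, 0, 0, 0, 1], [0, 0, 0.023, 0, 0, 0, 1], [0, 0, 0, 0, 0, 0, 1], [0, 0, 0, 0, 0, 0, 1]]])

```text
time_s: 3.98
position: [0.605, -0.1333, 0.0359]
tool_rot: [[-0.0, 1.0, 0.004], [1.0, 0.0, -0.002], [-0.002, 0.004, -1.0]]
ft_force: [0.2, 0.3, 0.2]
grip_width: 0.0853
gripper_force: 0.0
```

Emit:
send_rows(deltas=[[[-0.001, 0, 0.002, 0, 0, 0, 1], [0, 0, 0, 0, 0, 0, -0.3], [0, 0, 0, 0, 0, 0, -0.3], [0, 0, 0, 0, 0, 0, -0.3], [0, 0, 0, 0, 0, 0, -0.3], [0, 0, 0, 0, 0, 0, -0.3], [0, 0, 0, 0, 0, 0, -0.3]]])

```text
time_s: 4.85
position: [0.6039, -0.1339, 0.0317]
tool_rot: [[0.0, 1.0, 0.001], [1.0, -0.0, -0.0], [-0.0, 0.001, -1.0]]
ft_force: [-0.8, 0.5, 6.0]
grip_width: 0.034
gripper_force: 40.2
```

Emit:
send_rows(deltas=[[[0, 0, -0.02, 0, 0, 0, -0.3], [0, 0, -0.05, 0, 0, 0, -0.3], [0, 0, -0.03, 0, 0, 0, -0.3], [0.04, 0.002, 0, 0, 0, 0, -0.3], [0.05, 0.002, 0, 0, 0, 0, -0.3], [0.05, 0.002, 0, 0, 0, 0, -0.3], [0.05, 0.002, 0, 0, 0, 0, -0.3], [0.034, 0, 0, 0, 0, 0, -0.3], [0, 0, 0, 0, 0, 0, -0.3], [0, 0, 0, 0, 0, 0, -0.3]]])

```text
time_s: 6.1
position: [0.6117, 0.0896, 0.1309]
tool_rot: [[0.0, 1.0, -0.001], [1.0, -0.0, -0.0], [-0.0, -0.001, -1.0]]
ft_force: [-0.0, -0.4, -1.4]
grip_width: 0.034
gripper_force: 40.0
```

Run:
```python
from h import *
s=telemetry.observe(); print(s['position'],s['ft_force'],s['grip_width'])
a=get('scene');b=get('top')
A=cv2.resize(a['image'][150:260,240:350],(400,400),interpolation=cv2.INTER_CUBIC);B=cv2.resize(b['image'][140:250,205:315],(400,400),interpolation=cv2.INTER_CUBIC)
save('pics/sp1.png',np.hstack([A,B]))
for d in(a,b): print([proj(d,[.612,.09,z]).round(1) for z in(.094,.1,.13)])
```

```text
[0.61167168 0.08958058 0.13092813] [-0.0088632  -0.35171666 -1.38149391] 0.03403633196385614
[array([297.6, 207.5]), array([297.7, 205.7]), array([298.3, 196.5])]
[array([260.1, 193.5]), array([260.1, 193.3]), array([259.8, 192.5])]
```

View pics/sp1.png

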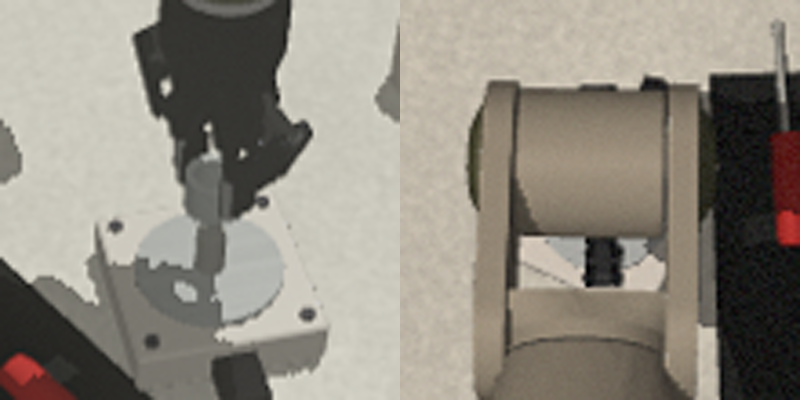

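The scene half of the picture shows the spacer held upright at about (208,190), directly above the spindle at (210,240). Next comes a gentle descent.

Emit:
send_rows(deltas=[[[0, 0, 0.005, 0, 0, 0, -0.3], [0, 0, 0.005, 0, 0, 0, -0.3], [0, 0, 0.005, 0, 0, 0, -0.3], [0, 0, 0.005, 0, 0, 0, -0.3], [0, 0, 0.004, 0, 0, 0, -0.3], [0, 0, 0.0, 0, 0, 0, -0.3]]])

```text
time_s: 6.95
position: [0.6116, 0.0905, 0.1068]
tool_rot: [[-0.0, 1.0, -0.001], [1.0, 0.0, 0.001], [0.001, -0.001, -1.0]]
ft_force: [0.6, 2.9, -2.9]
grip_width: 0.0339
gripper_force: 40.0
```

Emit:
send_rows(deltas=[[[0.001, 0, 0, 0, 0, 0, -0.3], [0, 0, 0.004, 0, 0, 0, -0.3], [0, 0, 0.004, 0, 0, 0, -0.3], [0, 0, 0.003, 0, 0, 0, -0.3], [0, 0, 0, 0, 0, 0, -0.3]]])

```text
time_s: 7.58
position: [0.6114, 0.0912, 0.0958]
tool_rot: [[0.0, 1.0, -0.001], [1.0, -0.0, 0.0], [0.0, -0.001, -1.0]]
ft_force: [-1.9, 2.1, -2.2]
grip_width: 0.0339
gripper_force: 40.1
```

Emit:
send_rows(deltas=[[[0.0008, -0.0006, 0, 0, 0, 0, -0.3], [0, 0, 0.004, 0, 0, 0, -0.3], [0, 0, 0.005, 0, 0, 0, -0.3], [0, 0, 0.005, 0, 0, 0, -0.3], [0, 0, 0.005, 0, 0, 0, -0.3], [0, 0, 0, 0, 0, 0, -0.3]]])

```text
time_s: 8.32
position: [0.611, 0.0919, 0.0768]
tool_rot: [[0.0, 1.0, -0.001], [1.0, -0.0, 0.0], [0.0, -0.001, -1.0]]
ft_force: [0.3, -0.4, -0.8]
grip_width: 0.0338
gripper_force: 40.3
```

Emit:
send_rows(deltas=[[[0, 0, 0.003, 0, 0, 0, -0.3], [0, 0, 0.002, 0, 0, 0, -0.3], [0, 0, 0.001, 0, 0, 0, -0.3], [0, 0, 0, 0, 0, 0, -0.3]]])

```text
time_s: 8.82
position: [0.6111, 0.0919, 0.0717]
tool_rot: [[0.0, 1.0, 0.0], [1.0, -0.0, -0.0], [-0.0, 0.0, -1.0]]
ft_force: [-1.0, -0.5, 2.6]
grip_width: 0.034
gripper_force: 40.6
```

Emit:
send_rows(deltas=[[[0, 0, 0, 0, 0, 0, 0.3], [0, 0, 0, 0, 0, 0, 0.3], [0, 0, 0, 0, 0, 0, 0.3], [0, 0, -0.03, 0, 0, 0, 0.3], [0, 0, -0.05, 0, 0, 0, 0.3], [-0.03, -0.02, -0.01, 0, 0, 0, 0.6], [-0.04, -0.03, 0, 0, 0, 0, 0.6], [-0.045, -0.035, 0, 0, 0, 0, 0.6], [-0.045, -0.03, 0.02, 0, 0, 0, 0.6], [-0.029, -0.02, 0.03, 0, 0, 0, 0.6], [0, 0, 0.03, 0, 0, 0, 0.6], [0, 0, 0, 0, 0, 0, 0.6]]])

```text
time_s: 10.32
position: [0.4753, -0.097, 0.0802]
tool_rot: [[0.001, 1.0, -0.003], [1.0, -0.001, 0.002], [0.002, -0.003, -1.0]]
ft_force: [0.5, -0.3, 0.7]
grip_width: 0.0684
gripper_force: 0.0
```

Run:
```python
from m import *
s=telemetry.observe(); print(s['position'],s['ft_force'],s['grip_width'])
a=get('scene');b=get('top')
A=cv2.resize(a['image'][150:260,240:350],(400,400),interpolation=cv2.INTER_CUBIC);B=cv2.resize(b['image'][140:250,205:315],(400,400),interpolation=cv2.INTER_CUBIC)
save('pics/sp2.png',np.hstack([A,B]))
```

```text
[ 0.47529624 -0.09701902  0.08018224] [ 0.54748803 -0.26451676  0.69517423] 0.06838615105835047
```

View pics/sp2.png

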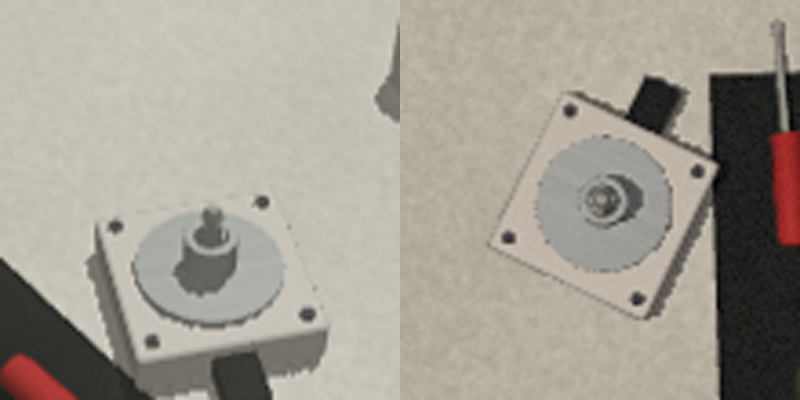

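The spacer sits flat on the disc around the spindle ((210,235) scene half, (605,200) top half). Next I descend on the washer.

Emit:
send_rows(deltas=[[[0.0006, 0, 0.02, 0, 0, 0, 0.4], [0, 0, 0.02, 0, 0, 0, 0.3], [0, 0, 0.011, 0, 0, 0, 0.25], [0, 0, 0, 0, 0, 0, 0.25], [0, 0, 0.001, 0, 0, 0, 0.25], [0, 0, 0.001, 0, 0, 0, 0.25], [0, 0, 0, 0, 0, 0, 0.25]]])

```text
time_s: 11.3
position: [0.4763, -0.0965, 0.0286]
tool_rot: [[0.0, 1.0, 0.0], [1.0, -0.0, -0.0], [-0.0, 0.0, -1.0]]
ft_force: [0.4, 1.0, -0.6]
grip_width: 0.0535
gripper_force: 0.0
```

Emit:
send_rows(deltas=[[[0, -0.0008, 0.001, 0, 0, 0, 0.25], [0, 0, 0.001, 0, 0, 0, 0.25], [0, 0, 0.001, 0, 0, 0, 0.25], [0, 0, 0, 0, 0, 0, 0.25], [0, 0, 0, 0, 0, 0, 0.25]]])

```text
time_s: 11.92
position: [0.4754, -0.0965, 0.0253]
tool_rot: [[0.0, 1.0, 0.0], [1.0, -0.0, 0.0], [0.0, 0.0, -1.0]]
ft_force: [-0.1, -0.3, 0.5]
grip_width: 0.0533
gripper_force: 0.0
```

Emit:
send_rows(deltas=[[[0, 0, 0.001, 0, 0, 0, 0.25], [0, 0, 0.001, 0, 0, 0, 0.25], [0, 0, 0, 0, 0, 0, -0.2], [0, 0, 0, 0, 0, 0, -0.2], [0, 0, 0, 0, 0, 0, -0.2], [0, 0, 0, 0, 0, 0, -0.2]]])

```text
time_s: 12.68
position: [0.4754, -0.0964, 0.0238]
tool_rot: [[0.0, 1.0, 0.0], [1.0, -0.0, -0.0], [-0.0, 0.0, -1.0]]
ft_force: [-2.5, 0.9, 6.3]
grip_width: 0.0456
gripper_force: 39.8
```

Emit:
send_rows(deltas=[[[0, 0, -0.02, 0, 0, 0, -0.2], [0, 0, -0.05, 0, 0, 0, -0.2], [0, 0, -0.04, 0, 0, 0, -0.2], [0.0376, 0.0276, 0, 0, 0, 0, -0.2], [0.04, 0.029, 0, 0, 0, 0, -0.2], [0.04, 0.029, 0, 0, 0, 0, -0.2], [0.04, 0.029, 0, 0, 0, 0, -0.2], [0.03, 0.021, 0, 0, 0, 0, -0.2], [0, 0, 0.01, 0, 0, 0, -0.2], [0, 0, 0, 0, 0, 0, -0.2], [0, 0, 0, 0, 0, 0, -0.2]]])

```text
time_s: 14.05
position: [0.6106, 0.0902, 0.1234]
tool_rot: [[0.001, 1.0, -0.001], [1.0, -0.001, -0.0], [-0.0, -0.001, -1.0]]
ft_force: [-1.5, -0.4, -0.7]
grip_width: 0.0457
gripper_force: 41.2
```

Emit:
send_rows(deltas=[[[0.001, 0.0003, 0.004, 0, 0, 0, -0.2], [0, 0, 0.004, 0, 0, 0, -0.2], [0, 0, 0.004, 0, 0, 0, -0.2], [0, 0, 0.004, 0, 0, 0, -0.2], [0, 0, 0.003, 0, 0, 0, -0.2], [0, 0, 0, 0, 0, 0, -0.2]]])

```text
time_s: 14.8
position: [0.6112, 0.0922, 0.104]
tool_rot: [[0.0, 1.0, -0.0], [1.0, -0.0, -0.0], [-0.0, -0.0, -1.0]]
ft_force: [0.0, -0.3, -0.8]
grip_width: 0.0452
gripper_force: 41.2
```

Emit:
send_rows(deltas=[[[0, 0, 0.003, 0, 0, 0, -0.2], [0, 0, 0.003, 0, 0, 0, -0.2], [0, 0, 0.002, 0, 0, 0, -0.2], [0, 0, 0.001, 0, 0, 0, -0.2], [0, 0, 0.0005, 0, 0, 0, -0.2], [0, 0, 0, 0, 0, 0, -0.2], [0, 0, 0, 0, 0, 0, -0.2]]])

```text
time_s: 15.68
position: [0.6113, 0.0921, 0.0949]
tool_rot: [[0.0, 1.0, 0.0], [1.0, -0.0, -0.0], [-0.0, 0.0, -1.0]]
ft_force: [0.2, 0.1, -1.3]
grip_width: 0.0449
gripper_force: 41.2
```

Emit:
send_rows(deltas=[[[0, 0, 0.001, 0, 0, 0, -0.2], [0, 0, 0.001, 0, 0, 0, -0.2], [0, 0, 0, 0, 0, 0, -0.2]]])

```text
time_s: 16.05
position: [0.6114, 0.0921, 0.0938]
tool_rot: [[0.0, 1.0, 0.001], [1.0, -0.0, -0.0], [-0.0, 0.001, -1.0]]
ft_force: [-1.9, 0.3, 6.7]
grip_width: 0.045
gripper_force: 42.1
```

Emit:
send_rows(deltas=[[[0, 0, 0, 0, 0, 0, 0.4], [0, 0, 0, 0, 0, 0, 0.4], [0, 0, -0.005, 0, 0, 0, 0.4], [0, 0, -0.03, 0, 0, 0, 0.4], [0, 0, -0.03, 0, 0, 0, 0.4], [-0.05, -0.02, 0, 0, 0, 0, 0.2], [-0.055, -0.022, 0, 0, 0, 0, 0.2], [-0.058, -0.022, 0, 0, 0, 0, 0.2], [-0.058, -0.022, 0, 0, 0, 0, 0.2], [-0.058, -0.022, 0, 0, 0, 0, 0.2], [-0.058, -0.022, 0.02, 0, 0, 0, 0.2], [-0.0028, -0.0029, 0.04, 0, 0, -0.087, 0.2]]])

```text
time_s: 17.55
position: [0.4788, -0.2494, 0.0994]
tool_rot: [[-0.084, 0.996, 0.004], [0.996, 0.084, -0.004], [-0.004, 0.003, -1.0]]
ft_force: [0.8, -0.2, -0.4]
grip_width: 0.0515
gripper_force: 0.0
```

Run:
```python
from m import *
s=telemetry.observe(); print(s['position'],s['ft_force'],s['grip_width'])
a=get('scene');b=get('top')
A=cv2.resize(a['image'][180:250,260:330],(400,400),interpolation=cv2.INTER_CUBIC);B=cv2.resize(b['image'][160:230,225:295],(400,400),interpolation=cv2.INTER_CUBIC)
save('pics/w2.png',np.hstack([A,B]))
```

```text
[ 0.47882468 -0.24943525  0.09942933] [ 0.82033341 -0.18971856 -0.42684027] 0.05148139982386422
```

View pics/w2.png

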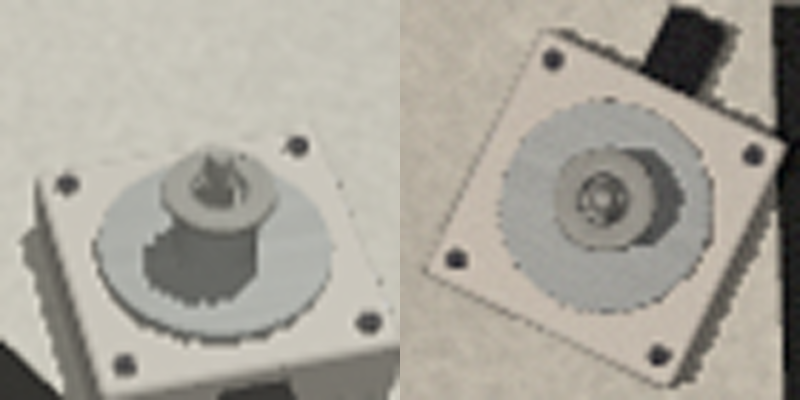

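The washer lies flat on the spacer ((218,195) scene half, (603,200) top half). Now the bushing.

Emit:
send_rows(deltas=[[[0, 0, 0.02, 0, 0, 0, 0.2], [0, 0, 0.03, 0, 0, 0, 0.2], [0, 0, 0.018, 0, 0, 0, 0.2], [0, 0, 0, 0, 0, 0, 0.2], [0, 0, 0, 0, 0, 0, 0.2]]])

```text
time_s: 18.27
position: [0.4801, -0.2453, 0.0321]
tool_rot: [[-0.087, 0.996, 0.002], [0.996, 0.087, -0.001], [-0.001, 0.002, -1.0]]
ft_force: [0.4, -0.0, -0.0]
grip_width: 0.0514
gripper_force: 0.0
```

Emit:
send_rows(deltas=[[[-0.0023, -0.0018, 0.002, 0, 0, 0, 0.2], [0, 0, 0, 0, 0, 0, 0.2], [0, 0, 0, 0, 0, 0, -0.4], [0, 0, 0, 0, 0, 0, -0.4], [0, 0, 0, 0, 0, 0, -0.4], [0, 0, 0, 0, 0, 0, -0.4], [0, 0, 0, 0, 0, 0, -0.4]]])

```text
time_s: 19.15
position: [0.4777, -0.2478, 0.029]
tool_rot: [[-0.087, 0.996, 0.0], [0.996, 0.087, -0.0], [-0.0, 0.0, -1.0]]
ft_force: [-1.4, 0.7, 5.4]
grip_width: 0.0311
gripper_force: 40.2
```

Emit:
send_rows(deltas=[[[0, 0, -0.02, 0, 0, 0, -0.4], [0, 0, -0.05, 0, 0, 0, -0.4], [0, 0, -0.045, 0, 0, 0.14, -0.4], [0.0494, 0.0165, 0, 0, 0, 0, -0.4], [0.0494, 0.0165, 0, 0, 0, 0, -0.4], [0.0494, 0.0165, 0, 0, 0, 0, -0.4], [0.0494, 0.0165, 0, 0, 0, 0, -0.4], [0.0494, 0.0165, 0, 0, 0, 0, -0.4], [0.0494, 0.0165, 0, 0, 0, 0, -0.4], [0.0497, 0.0167, 0, 0, 0, 0, -0.4], [0, 0, 0, 0, 0, 0, -0.4], [0, 0, 0, 0, 0, 0, -0.4]]])

```text
time_s: 20.65
position: [0.6112, 0.0915, 0.1432]
tool_rot: [[0.053, 0.999, -0.001], [0.999, -0.053, -0.0], [-0.0, -0.001, -1.0]]
ft_force: [0.4, -1.0, -0.6]
grip_width: 0.031
gripper_force: 39.8
```

Run:
```python
from m import *
s=telemetry.observe(); print(s['position'],s['tool_rot'].round(4).tolist(),s['ft_force'],s['grip_width'])
a=get('scene')
A=cv2.resize(a['image'][160:240,258:338],(560,560),interpolation=cv2.INTER_CUBIC)
save('pics/b1.png',A)
print(([proj(a,[.6113,.0918,z])-[258,160] for z in(.076,.094,.115,.139)]))
```

```text
[0.61121982 0.09152077 0.14322476] [[0.0528, 0.9986, -0.001], [0.9986, -0.0528, -0.0003], [-0.0003, -0.001, -1.0]] [ 0.42298897 -1.00466551 -0.55760724] 0.03102584598626913
[array([39.58324974, 52.21193847]), array([39.92239904, 46.93870377]), array([40.32893855, 40.61765804]), array([40.80852953, 33.16077763])]
```

View pics/b1.png

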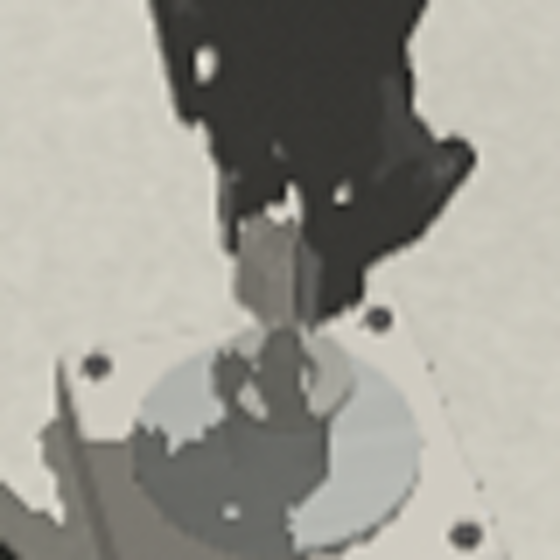

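The bushing, held at about (275,270), hangs above the spindle nose at (285,350), in line with it. Next a slow descent.

Emit:
send_rows(deltas=[[[0, 0, 0.006, 0, 0, 0, -0.4], [0, 0, 0.006, 0, 0, 0, -0.4], [0, 0, 0.005, 0, 0, 0, -0.4], [0, 0, 0.004, 0, 0, 0, -0.4], [0, 0, 0.003, 0, 0, 0, -0.4], [0, 0, 0, 0, 0, 0, -0.4]]])

```text
time_s: 21.45
position: [0.6115, 0.0918, 0.1194]
tool_rot: [[0.053, 0.999, -0.0], [0.999, -0.053, 0.0], [-0.0, -0.0, -1.0]]
ft_force: [0.3, -0.2, 0.6]
grip_width: 0.0312
gripper_force: 39.8
```

Emit:
send_rows(deltas=[[[0, 0, 0.002, 0, 0, 0, -0.4], [0, 0, 0.002, 0, 0, 0, -0.4], [0, 0, 0.001, 0, 0, 0, -0.4], [0, 0, 0.0005, 0, 0, 0, -0.4], [0, 0, 0, 0, 0, 0, -0.4]]])

```text
time_s: 22.08
position: [0.6116, 0.0918, 0.1142]
tool_rot: [[0.053, 0.999, 0.0], [0.999, -0.053, -0.0], [-0.0, 0.0, -1.0]]
ft_force: [-0.6, 0.1, -0.3]
grip_width: 0.0311
gripper_force: 39.8
```

Emit:
send_rows(deltas=[[[0, 0, 0.0005, 0, 0, 0, -0.4], [0, 0, 0.0005, 0, 0, 0, -0.4], [0, 0, 0, 0, 0, 0, -0.4]]])

```text
time_s: 22.45
position: [0.6117, 0.0917, 0.1138]
tool_rot: [[0.053, 0.999, 0.001], [0.999, -0.053, -0.0], [-0.0, 0.001, -1.0]]
ft_force: [-1.6, 0.5, 5.4]
grip_width: 0.0311
gripper_force: 40.6
```

Emit:
send_rows(deltas=[[[0, 0, 0, 0, 0, -0.07, -0.4], [0, 0, 0, 0, 0, -0.07, -0.4], [0, 0, 0, 0, 0, 0, -0.4], [0, 0, 0, 0, 0, 0, -0.4]]])

```text
time_s: 22.95
position: [0.6119, 0.0918, 0.1138]
tool_rot: [[-0.085, 0.996, 0.002], [0.996, 0.085, 0.0], [-0.0, 0.002, -1.0]]
ft_force: [-0.6, 1.4, 4.8]
grip_width: 0.0313
gripper_force: 40.5
```

Emit:
send_rows(deltas=[[[0, 0, 0, 0, 0, -0.07, -0.4], [0, 0, 0, 0, 0, -0.07, -0.4], [0, 0, 0, 0, 0, 0, -0.4], [0, 0, 0, 0, 0, 0, -0.4]]])

```text
time_s: 23.45
position: [0.6119, 0.0919, 0.1138]
tool_rot: [[-0.224, 0.975, 0.001], [0.975, 0.224, 0.0], [-0.0, 0.001, -1.0]]
ft_force: [-1.0, 1.4, 5.6]
grip_width: 0.031
gripper_force: 40.5
```

Emit:
send_rows(deltas=[[[0, 0, 0, 0, 0, -0.07, -0.4], [0, 0, 0, 0, 0, -0.07, -0.4], [0, 0, 0, 0, 0, 0, -0.4], [0, 0, 0, 0, 0, 0, -0.4]]])

```text
time_s: 23.95
position: [0.6119, 0.092, 0.1138]
tool_rot: [[-0.357, 0.934, 0.002], [0.934, 0.357, 0.0], [-0.0, 0.002, -1.0]]
ft_force: [-0.4, 1.2, 5.3]
grip_width: 0.0312
gripper_force: 40.5
```

Emit:
send_rows(deltas=[[[0, 0, 0, 0, 0, -0.07, -0.4], [0, 0, 0, 0, 0, -0.07, -0.4], [0, 0, 0, 0, 0, 0, -0.4], [0, 0, 0, 0, 0, 0, -0.4]]])

```text
time_s: 24.45
position: [0.6118, 0.0922, 0.1138]
tool_rot: [[-0.484, 0.875, 0.001], [0.875, 0.484, 0.001], [-0.0, 0.002, -1.0]]
ft_force: [-0.9, 2.4, 6.0]
grip_width: 0.0311
gripper_force: 40.5
```

Emit:
send_rows(deltas=[[[0.0005, 0.0002, 0, 0, 0, -0.07, -0.4], [0, 0, 0, 0, 0, -0.07, -0.4], [0, 0, 0, 0, 0, 0, -0.4], [0, 0, 0, 0, 0, 0, -0.4]]])

```text
time_s: 24.95
position: [0.6117, 0.0924, 0.1137]
tool_rot: [[-0.601, 0.799, 0.001], [0.799, 0.601, 0.0], [-0.0, 0.001, -1.0]]
ft_force: [-0.5, 1.3, 4.9]
grip_width: 0.0312
gripper_force: 40.5
```

Emit:
send_rows(deltas=[[[0.0003, 0.0002, 0, 0, 0, -0.07, -0.4], [0, 0, 0, 0, 0, -0.07, -0.4], [0, 0, 0, 0, 0, 0, -0.4], [0, 0, 0, 0, 0, 0, -0.4]]])

```text
time_s: 25.45
position: [0.6112, 0.0927, 0.1128]
tool_rot: [[-0.707, 0.708, -0.001], [0.708, 0.707, -0.0], [0.001, -0.001, -1.0]]
ft_force: [-1.4, -0.4, -0.9]
grip_width: 0.0307
gripper_force: 39.8
```

It has dropped at 45°. I lower it gently with a slight further turn toward the middle of the window.

Emit:
send_rows(deltas=[[[0, 0, 0.001, 0, 0, -0.04, -0.4], [0, 0, 0.001, 0, 0, 0, -0.4], [0, 0, 0.001, 0, 0, 0, -0.4], [0, 0, 0, 0, 0, 0, -0.4]]])

```text
time_s: 25.95
position: [0.611, 0.0927, 0.1099]
tool_rot: [[-0.735, 0.678, -0.001], [0.678, 0.735, -0.0], [0.001, -0.001, -1.0]]
ft_force: [-5.3, -0.4, 1.9]
grip_width: 0.0311
gripper_force: 40.1
```

Emit:
send_rows(deltas=[[[0.0005, -0.0005, 0, 0, 0, 0, -0.4], [0, 0, 0.001, 0, 0, 0, -0.4], [0, 0, 0.001, 0, 0, 0, -0.4], [0, 0, 0.001, 0, 0, 0, -0.4], [0, 0, 0, 0, 0, 0, -0.4]]])

```text
time_s: 26.58
position: [0.6108, 0.0927, 0.107]
tool_rot: [[-0.736, 0.677, 0.0], [0.677, 0.736, 0.0], [0.0, 0.0, -1.0]]
ft_force: [-1.8, 0.9, 0.7]
grip_width: 0.0308
gripper_force: 40.0
```

Emit:
send_rows(deltas=[[[0.0001, -0.0001, 0.001, 0, 0, 0, -0.4], [0, 0, 0.001, 0, 0, 0, -0.4], [0, 0, 0.0005, 0, 0, 0, -0.4], [0, 0, 0, 0, 0, 0, -0.4], [0, 0, 0, 0, 0, 0, -0.4]]])

```text
time_s: 27.2
position: [0.6107, 0.0926, 0.1051]
tool_rot: [[-0.736, 0.677, 0.001], [0.677, 0.736, -0.0], [-0.001, 0.0, -1.0]]
ft_force: [-2.5, 1.2, 6.1]
grip_width: 0.0315
gripper_force: 40.5
```

Emit:
send_rows(deltas=[[[0, 0, 0.0007, 0, 0, 0, -0.4], [0, 0, 0, 0, 0, 0, -0.4], [0, 0, 0, 0, 0, 0, 0.2], [0, 0, 0, 0, 0, 0, 0.2], [0, 0, 0, 0, 0, 0, 0.2], [0, 0, -0.02, 0, 0, 0, 0.2], [0, 0, -0.05, 0, 0, 0, 0.2], [0, 0, -0.05, 0, 0, 0, 0.2], [0.03, -0.04, 0, 0, 0, 0, 0.2], [0.03, -0.04, 0, 0, 0, 0, 0.2], [0.03, -0.04, 0, 0, 0, 0, 0.2], [0, 0, 0, 0, 0, 0, 0.2]]])

```text
time_s: 28.7
position: [0.4605, 0.0652, 0.2242]
tool_rot: [[-0.735, 0.678, -0.001], [0.678, 0.735, 0.0], [0.001, -0.001, -1.0]]
ft_force: [0.2, -0.1, 0.1]
grip_width: 0.051
gripper_force: 0.0
```

Run:
```python
from m import *
s=telemetry.observe(); print(s['position'],s['ft_force'],s['grip_width'])
a=get('scene');b=get('top')
A=cv2.resize(a['image'][180:250,260:330],(400,400),interpolation=cv2.INTER_CUBIC);B=cv2.resize(b['image'][160:230,225:295],(400,400),interpolation=cv2.INTER_CUBIC)
save('pics/end.png',np.hstack([A,B]))
for d in(a,b):
    W=cloud(d); r=np.linalg.norm(W[...,:2]-[.611,.091],axis=-1); print(np.nanpercentile(W[...,2][(r>.009)&(r<.015)],[50,80,90]).round(4),np.nanmax(W[...,2][r<.015]).round(4))
```

```text
[0.46048296 0.06518603 0.22418511] [ 0.19302147 -0.05844569  0.05464956] 0.05098836788526922
[0.1001 0.101  0.1014] 0.1029
[0.0994 0.102  0.1034] 0.1062
```

View pics/end.png

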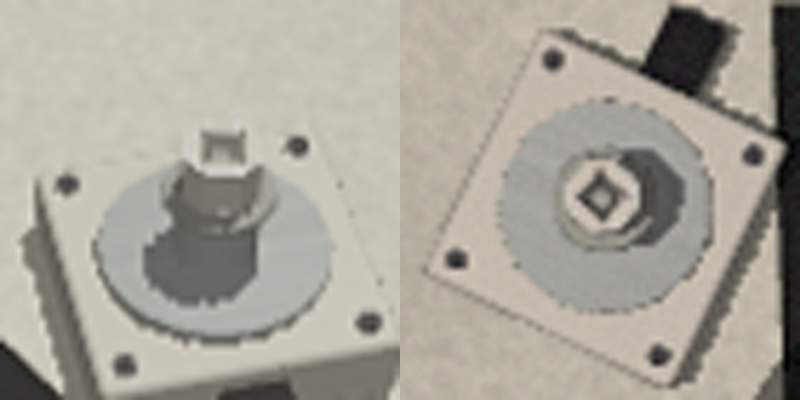

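The bushing's top face is at about 100 mm (76 + 24), so it is fully home on the washer ((222,150) scene half, (603,197) top half), and the gripper is clear. I'm handing the job in.

```bash
python3 -c "
from rig import env; print(env.close_job())"
```

```text
the job is handed in; nothing more can be done
None
```

The spacer, washer and bushing are on the spindle in that order, each fully home and released; the job was handed in at about 29 s, with no verdict returned.

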